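# Check the cut glass with the thermometer, then lift the carrier level

### The job

Take the stick thermometer from its wooden rest, point its nose at the paper band of the tall glass from about 10 cm, from that glass's own side of the carrier so that nothing is in between, and keep it steady there for two seconds, then lay it back in the rest and let go. Then grasp the plywood carrier by its top rail, lift it with both glasses about 10 cm clear of the bench and finish still holding it there in the gripper, steady and level, touching nothing else. Leave the carrier standing where it is until the thermometer is back, do not tip the glasses, and leave the bottle, the brush jar and the wood offcut where they are.

Things in the scene. Friction and masses are not known exactly. Their poses are not given: they have to be found in the camera images.
- carrier: Loose plywood carrier, under 1 kg with its two glasses. Origin: centre of its underside; x along the hand rail, y across, z up. Base 150 (x) x 180 (y) x 8 mm; a 12 mm thick, 130 mm long upright spine at y = 0 bears the rail. At x = 0, y = +50 and -50 mm: open pockets, 68 x 68 mm inside, fences to 33 mm above the underside. Each holds one glass; which side holds which varies.
- carrier_rail (a point): Middle of the carrier's hand rail, 172.5 mm above its underside, axes as carrier. The wooden rail is 160 mm long in x, 20 mm wide in y and 35 mm high (155 to 190 mm above the underside), rigidly fixed to the spine.
- tall_glass_mid (a point): Centre (on the axis, half-way up) of the tall amber tumbler, a plain open cylinder 62 mm in diameter, 110 mm high, about 0.19 kg, loose in one pocket of the carrier; its top is 118 mm above the carrier's underside. A white paper band 45 mm high runs all round its middle, centred on this point. z is its axis.
- short_glass_mid (a point): Centre (half-way up) of the short amber tumbler, a plain open cylinder 62 mm in diameter, 70 mm high, about 0.13 kg, no band, loose in the other pocket. z is its axis.
- thermometer_mid (a point): Centre (half-way up) of the loose stick thermometer, 0.09 kg: grey rectangular body 28 mm wide (y), 24 mm high (z); overall 160 mm long (x from -80 to +80 mm), with a black round tapering nose at its +x end (from x = +45 mm) and a small dark display on top near the other end. It looks along its own +x. At the start it lies level in the rest, this point 38 mm above the bench.
- thermometer_nose (a point): Tip of the thermometer's black nose, 80 mm ahead (+x) of thermometer_mid, same axes: +x is where it points.
- rest: Fixed wooden thermometer rest. Origin: centre of its underside; x along the thermometer in it. Slab 130 x 60 x 10 mm; two saddles 14 mm thick at x = -45 and +45 mm (76 mm free between them), seats 26 mm above the bench, cheeks to 36 mm, channel 36 mm wide in y. The thermometer starts with its middle over the origin and may be put back either way round.
- bottle: Bystander: green corked bottle, 68 mm diameter, 143 mm high; origin at the centre of its underside.
- brush_jar: Bystander: amber cut jar, 70 mm diameter, 90 mm high, with handles sticking out to 155 mm; origin at the centre of its underside.
- offcut: Bystander: wood offcut 50 x 90 x 32 mm; origin at the centre of its underside.
Things that resemble listed ones, but are neither listed nor needed, are in the scene too. Of the things that look like the part that bears thermometer_mid, the larger one is meant. Of the things that look like the carrier, the larger one is meant.

How it is judged:
By the outcome, as a careful person would: the job done as asked, in the order asked, and still so for the second after the job is handed in, while the arm keeps its last pose, push and grip.
It also fails if it takes over 70 s, if anything falls off the work surface, if the arm or the gripper's body presses on something with over 40 N, if the wrist force passes 120 N, or if a joint passes its speed limit or range.

### The arm

A 6-joint arm with a two-finger parallel gripper is mounted at the origin on the work surface. World frame = base frame: x ahead of the robot, y to its left, z up, the work surface at z = 0. Lengths are in m, angles in rad, forces in N, time in s.
With the tool pointing down it reaches from about 0.275 to 0.725 m from the base axis. Payload 5.6 kg.
Tool frame: the origin (TCP) lies midway between the tips of the shut fingers; the grasp point (between the pads) lies 19 mm behind it; x points along the fingers, y is the direction in which the jaws open and shut, and the axes are right-handed (so a half turn about x gives the same grasp; the last joint's range is limited). The gripper opens to 85 mm and grips with 20 to 120 N. Pads are 22 mm wide; open, the fingers measure 114 mm over their backs; the gripper's body (76 mm by 85 mm) begins 54 mm behind the grasp point. The pads swing forward as they close: fully open they stand 13 mm farther back than shut.
Start: joints at [-0.819, 0.255, 0.108, 0, -1.424, -0.285], TCP at [0.248, -0.491, 0.231] pointing down, gripper open.
Joint ranges: [-2.95, 2.95], [-1.21, 1.97], [-1.09, 1.5], [-2.87, 1.71], [-2.94, -0.07], [-3.05, 3.05]. Speed limits (rad/s): [2.57, 2.57, 3.14, 3.14, 3.14, 3.14].

### API

Orientations are given as a rotation vector (axis times angle).
In Python, from plant import sense, camera, job_done gives the robot as it stands.
- The arm moves only by the tool apply_moves, never from a script. Its argument "moves" is a list of rows, each a list of 6 numbers: the shift along the tool's x, y, z as a fraction of full scale, then the turn, a rotation vector about the tool's x, y, z as a fraction of full scale. In form: [[dx, dy, dz, ax, ay, az], ...]. A call has 1 to 8 rows; each row shifts and turns the commanded pose from where the row before left it, along the tool's axes as they then stand; what a row does not reach is not made up. Full scale, the value 1, is 4 cm for a shift and 1.5 rad for a turn. A row lasts 1/8 s, in which the tool goes at most 62.5 mm and 10.7 degrees, less where a joint would pass 70% of its speed; a pose out of reach is approached as far as the arm can. A call with a number of a shift or a turn outside -1 to 1 is refused whole. A call with a gripper value outside its range is refused whole. "claw" is the gripper's target within -1 to 1 (shut at 1, half-way at 0, fully open at -1), set as the call begins (left out, the last holds). The fingers move at their own pace and stop on an object; "squeeze" is the grip in N (left out, the last holds). Time passes only in rows, so rows that do not move let the fingers close. It gives the time, the measured TCP pose, the force and the opening at its end, in the units of the state.
- sense(): the state, without advancing time (a new reading comes with each control period).
- camera(name): name is "side" or "top" or "wrist"; returns a dict with "frame" (480x640x3 uint8, red, green, blue), "mtx" (3x3 intrinsics, pixels), "R" (3x3) and "t" (3): a world point X has camera coordinates R X + t. Camera axes: x right, y down, z forward; pixel columns grow to the right and rows downward; lengths in m; the calibration is good to about 2 mm. A picture is of the moment at which its call begins. There is no depth.
- job_done(): hands the job in, once; it reports no verdict.
The state is a dict: "time_s": time; "joints": joint angles; "joint_velocities": joint speeds; "tau": joint torques, N m; "tool_pos": TCP position; "tcp_rot": TCP orientation; "wrist_force": force on the tool from outside, world axes, zero at the start; "ft_torque": the same for the moment, N m; "grip_width": opening from 0.0 (shut) to 1.0 (fully open).
Only numpy, scipy, OpenCV 4.12 (cv2) and the standard library are available. Lean on these libraries where they do the work, as an engineer would, in place of code of your own. Each camera call takes 0.05 s, during which the arm holds its last target.

## Working session

There is one attempt and no reset: what is moved stays moved. The work goes in short steps, Python scripts to look and compute and a tool call to move; the robot and the scene stay as the last step left them, time stands still between calls to the robot, and variables do not carry over. Pictures are saved under pics/ and viewed, and the job is handed in when it is done.

Besides the shell and the picture viewer there is one more tool, called after "Call:" as name(argument=value, ...), one argument or row to a line, values as JSON. apply_moves: Moves the arm, as the interface text tells. Its arguments: {"type":"object","properties":{"moves":{"type":"array"},"claw":{"type":"number"},"squeeze":{"type":"number"}},"required":["moves"]}

```bash
mkdir -p pics; cat > h.py <<'E'
import numpy as np, cv2
from plant import sense, camera
def snap(n,f):
    c=camera(n); cv2.imwrite(f'pics/{f}.png',c['frame'][:,:,::-1]); np.savez(f'pics/{f}.npz',mtx=c['mtx'],R=c['R'],t=c['t'],frame=c['frame']); return c
def load(f): return dict(np.load(f'pics/{f}.npz'))
def proj(c,X):
    p=c['mtx']@(c['R']@np.array(X,float)+np.ravel(c['t'])); return p[:2]/p[2]
def onz(c,u,v,z):
    C=-c['R'].T@np.ravel(c['t']); d=c['R'].T@np.linalg.inv(c['mtx'])@np.array([u,v,1.]); return C+d*(z-C[2])/d[2]
def crop(f,x0,y0,x1,y1,k,out):
    i=cv2.imread(f'pics/{f}.png')[y0:y1,x0:x1]; cv2.imwrite(f'pics/{out}.png',cv2.resize(i,None,fx=k,fy=k,interpolation=cv2.INTER_CUBIC))
E
python3 - <<'E'
from h import *
for n in('side','top','wrist'):
    c=snap(n,n+'0'); print(n,-c['R'].T@np.ravel(c['t']),c['R'][2])
print(sense())
E
```

```text
side [ 0.01821425 -1.10799903  0.80571024] [ 0.38960282  0.76701368 -0.50980355]
top [ 0.47964121 -0.06552172  1.12367277] [ 0.08109691  0.01075686 -0.99664817]
wrist [ 0.1763349  -0.52651225  0.37386396] [ 0.27055223  0.13889178 -0.95263349]
{'time_s': 0.15, 'joints': array([-8.19376069e-01,  2.55619483e-01,  1.07323586e-01, -3.17842671e-04,
       -1.42386263e+00, -2.84608450e-01]), 'joint_velocities': array([-3.89657422e-05, -9.44776705e-04,  4.97958358e-03,  2.10409813e-03,
       -1.74000948e-03,  4.21906001e-04]), 'tau': array([-1.59198262e-03, -3.86942303e+01,  2.38080668e+01,  5.36653787e+00,
       -4.53661167e-03,  2.69786369e-05]), 'tool_pos': array([ 0.24741101, -0.49082391,  0.23061325]), 'tcp_rot': array([-0.36495339,  1.54003682,  0.36707277]), 'wrist_force': array([-0.20259242,  0.33608592,  0.06532857]), 'ft_torque': array([-0.05943493, -0.01096678, -0.04036024]), 'grip_width': 0.9973559562421646}
```

View pics/side0.png

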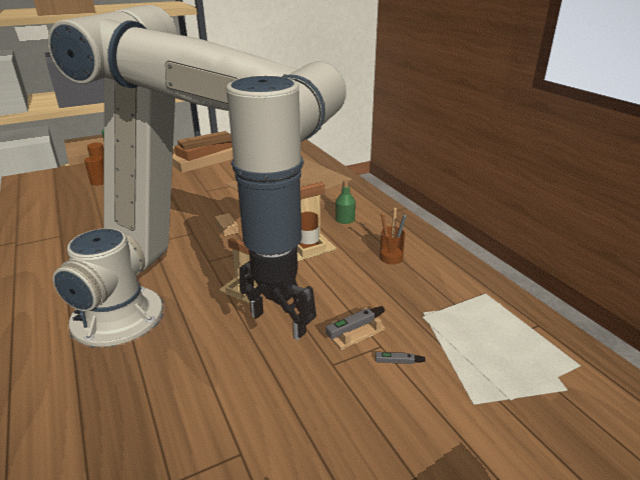

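View pics/top0.png

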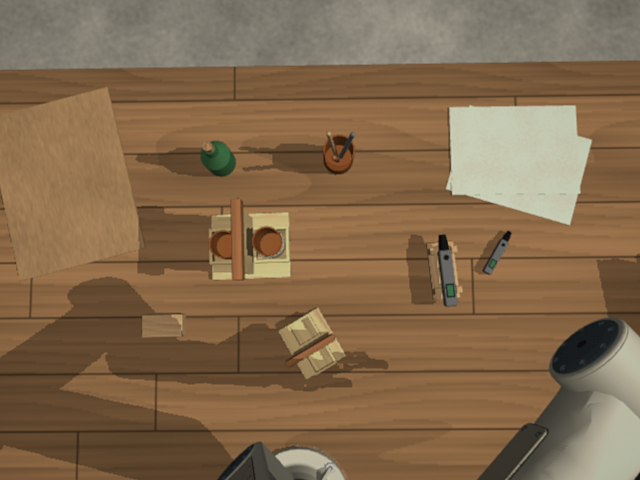

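View pics/wrist0.png

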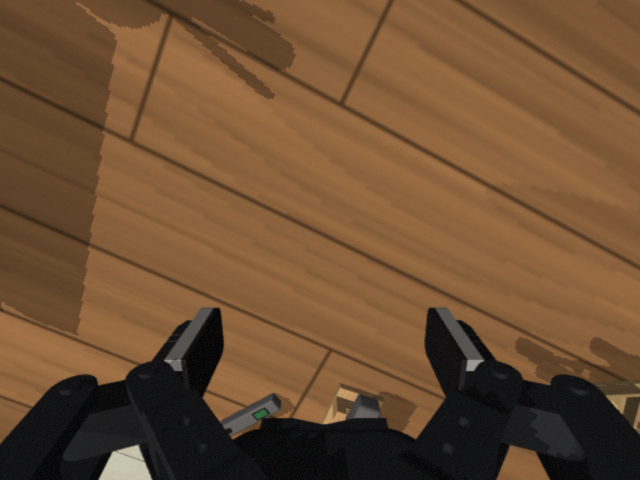

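The top view shows two thermometers: one at (448,270) lying in the rest, and a smaller one at (497,252) loose on the bench. There are two carriers: a large one at (250,246) with glasses, and a small empty one at (311,343). The larger of each fits the description. I'll confirm in crops.

```bash
python3 - <<'E'
from h import *
crop('top0',190,180,310,300,6,'c1'); crop('top0',400,215,530,315,6,'c2'); crop('side0',200,170,420,370,3.6,'c3')
E
```

```text
(no output)
```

View pics/c1.png

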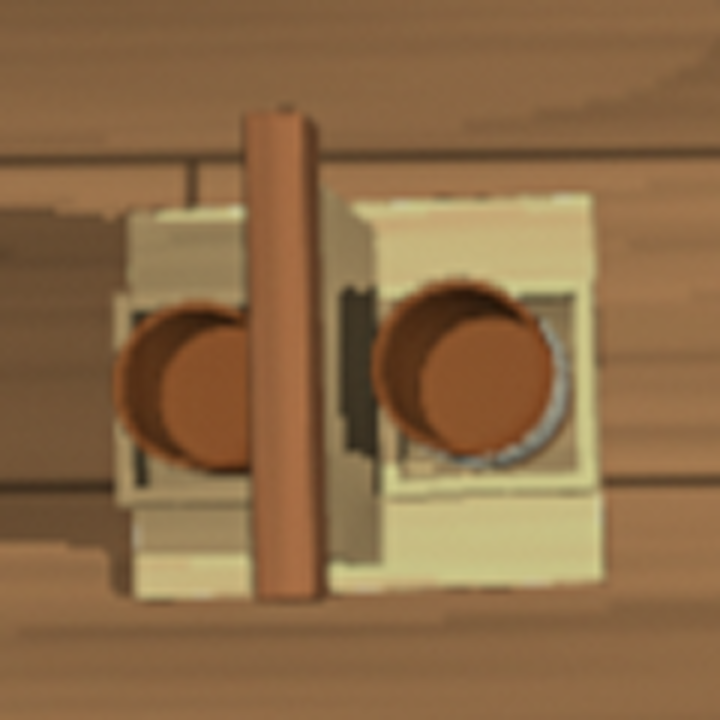

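View pics/c2.png

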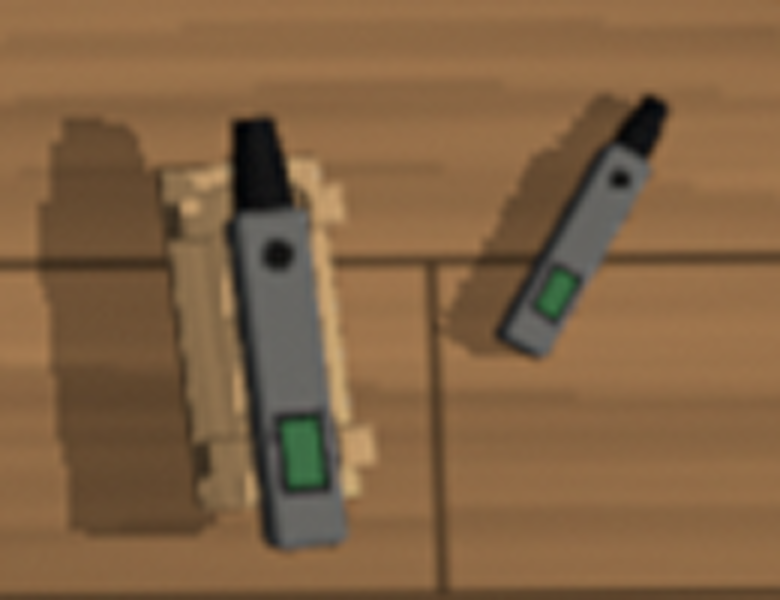

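View pics/c3.png

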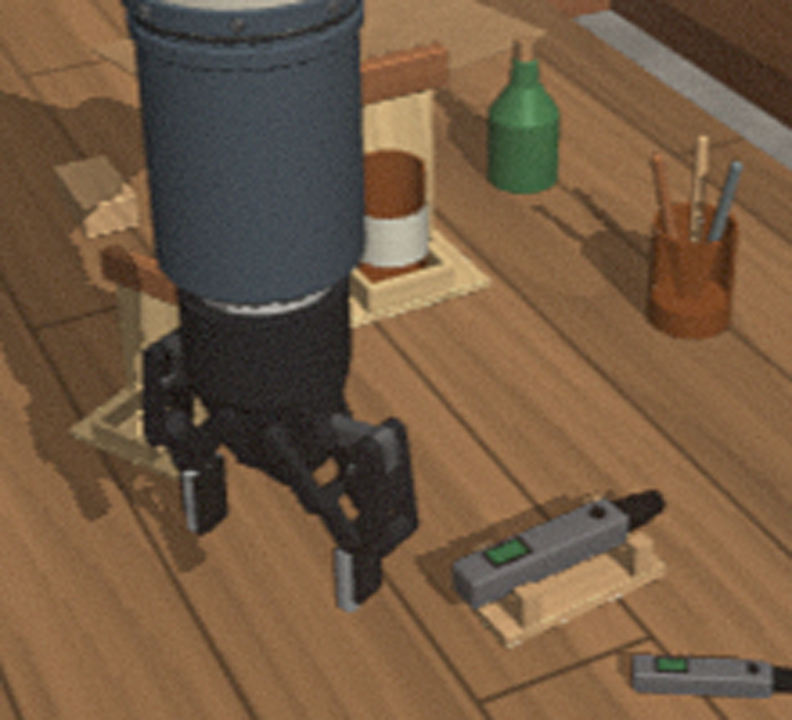

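```bash
python3 - <<'E'
from h import *
c=load('top0')
def P(x0,y0,k,x,y,z): return onz(c,x0+(x+.5)/k-.5,y0+(y+.5)/k-.5,z)
print('rail');R=[P(190,180,6,*p,.19) for p in [(246,115),(305,115),(315,598),(256,598)]];print(np.round(R,4),np.mean(R,0))
B=[P(190,180,6,*p,.008) for p in [(592,195),(603,580),(135,598),(128,212)]];print('base',np.round(B,4),np.mean(B,0))
G=P(190,180,6,463,367,.118);print('tallrim',G)
print('short',P(190,180,6,192,387,.078))
T=[P(400,215,6,*p,.05) for p in [(240,215),(306,212),(346,540),(275,543)]];print('th',np.round(T,4),np.mean(T,0))
print('nose',P(400,215,6,253,120,.04))
for n,u,v in [('bottle',219,160),('jar',339,160),('offc',162,326),('minicar',311,345)]: print(n,onz(c,u,v,0.0))
S=[P(400,215,6,*p,.01) for p in [(318,158),(360,497),(205,512),(160,170)]];print('slab',np.round(S,4),np.mean(S,0))
E
```

```text
rail
[[0.6423 0.1178 0.19  ]
 [0.6421 0.0986 0.19  ]
 [0.4855 0.0949 0.19  ]
 [0.4857 0.1139 0.19  ]] [0.56392038 0.10629607 0.19      ]
base [[0.6411 0.0192 0.008 ]
 [0.4924 0.0158 0.008 ]
 [0.4874 0.1954 0.008 ]
 [0.6366 0.1992 0.008 ]] [0.56436636 0.10736916 0.008     ]
tallrim [0.56544709 0.05599433 0.118     ]
short [0.56274291 0.15890102 0.078     ]
th [[ 0.5454 -0.3186  0.05  ]
 [ 0.5462 -0.3429  0.05  ]
 [ 0.426  -0.3536  0.05  ]
 [ 0.4252 -0.3277  0.05  ]] [ 0.48568024 -0.33570054  0.05      ]
nose [ 0.58141108 -0.32689127  0.04      ]
bottle [0.76836154 0.1829264  0.        ]
jar [ 0.76451455 -0.10056293  0.        ]
offc [0.38139416 0.31200571 0.        ]
minicar [ 0.33513938 -0.03063583  0.        ]
slab [[ 0.5693 -0.3585  0.01  ]
 [ 0.4401 -0.3702  0.01  ]
 [ 0.4351 -0.3114  0.01  ]
 [ 0.5654 -0.298   0.01  ]] [ 0.5024927  -0.33450299  0.01      ]
```

```bash
cat >> h.py <<'E'
from scipy.spatial.transform import Rotation as Ro
def down(yaw): # tool y axis in world at angle yaw
    y=np.array([np.cos(yaw),np.sin(yaw),0]);x=np.array([0,0,-1.]);return Ro.from_matrix(np.c_[x,y,np.cross(x,y)])
def delta(pos,rot,p0=None,r0=None):
    s=sense(); p0=s['tool_pos'] if p0 is None else p0; r0=Ro.from_rotvec(s['tcp_rot']) if r0 is None else r0
    m=np.array(pos)-p0
    print('turn frac',np.round((r0.inv()*rot).as_rotvec()/1.5,4),'shift(units) in old axes',np.round(r0.inv().apply(m)/.04,3),'in new axes',np.round(rot.inv().apply(m)/.04,3))
E
python3 - <<'E'
from h import *
s=sense();R=Ro.from_rotvec(s['tcp_rot']).as_matrix();print(R.round(3))
for y in (.09+np.pi/2,.09-np.pi/2):delta([.503,-.334,.15],down(y))
E
```

```text
[[-0.001 -0.45   0.893]
 [ 0.001  0.893  0.45 ]
 [-1.     0.001 -0.   ]]
turn frac [ 2.512e-01 -2.000e-04 -9.000e-04] shift(units) in old axes [2.016 0.623 7.471] in new axes [2.015 3.33  6.716]
turn frac [-1.8432e+00  1.3000e-03 -3.0000e-04] shift(units) in old axes [2.016 0.623 7.471] in new axes [ 2.015 -3.33  -6.716]
```

Call:
apply_moves(
  moves=[
    [0, 0, 0.4, 0.084, 0, 0],
    [0, 0, 0.4, 0.084, 0, 0],
    [0, 0, 0.4, 0.083, 0, 0],
    [0.25, 0.4, 0.6, 0, 0, 0],
    [0.25, 0.4, 0.8, 0, 0, 0],
    [0.25, 0.4, 0.8, 0, 0, 0],
    [0.25, 0.4, 0.8, 0, 0, 0],
    [0.25, 0.4, 0.8, 0, 0, 0],
  ],
  claw=-0.4,
)

```text
time_s: 1.15
tool_pos: [0.4375, -0.381, 0.1807]
tcp_rot: [-0.071, 1.57, 0.071]
wrist_force: [0.1, -0.5, 0.3]
grip_width: 0.704
```

```bash
python3 - <<'E'
from h import *
delta([.503,-.334,.15],down(.09+np.pi/2));s=sense();print(s['tool_pos'],s['grip_width'])
snap('wrist','w1');snap('top','t1')
E
```

```text
turn frac [ 0.0002 -0.0003 -0.0003] shift(units) in old axes [0.766 1.021 1.737] in new axes [0.766 1.022 1.737]
[ 0.43748943 -0.38096329  0.18065022] 0.70433620222123
```

View pics/w1.png

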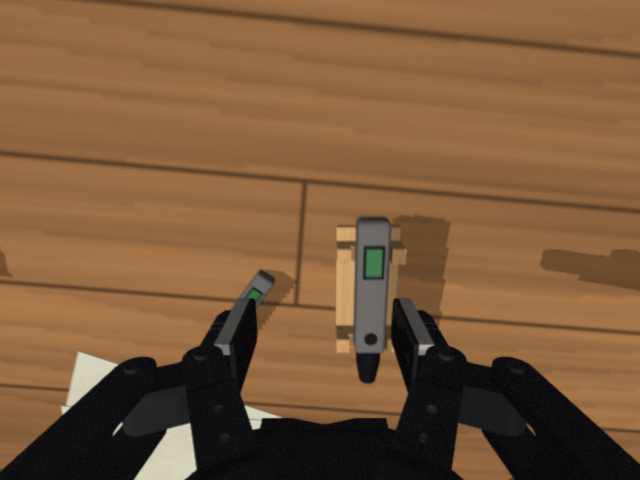

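The wrist view shows the thermometer in its rest: rear end about (374,219), nose tip about (368,382). The mini thermometer is to the left at (258,285).

```bash
python3 - <<'E'
from h import *
crop('w1',320,200,420,400,3,'c4')
E
```

```text
(no output)
```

View pics/c4.png

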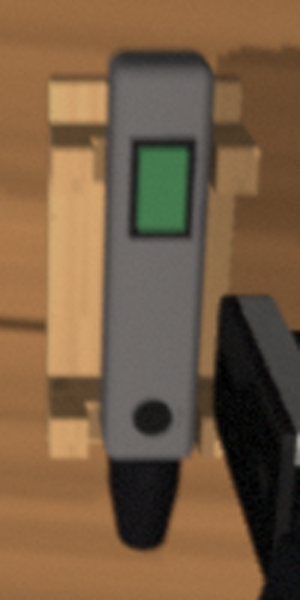

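```bash
python3 - <<'E'
from h import *
c=load('w1')
P=lambda x,y,z:onz(c,320+(x+.5)/3-.5,200+(y+.5)/3-.5,z)
r=(P(114,70,.05)+P(205,70,.05))/2; f=(P(104,458,.05)+P(194,458,.05))/2;n=P(142,548,.038)
print(r,f,n,np.linalg.norm(f-r)); d=f-r;print(np.arctan2(d[1],d[0]),r+d/np.linalg.norm(d)*.08)
d=n-r;print(np.arctan2(d[1],d[0]),np.linalg.norm(d[:2]))
E
```

```text
[ 0.42455715 -0.34246216  0.05      ] [ 0.54550175 -0.32947828  0.05      ] [ 0.58797624 -0.32471727  0.038     ] 0.12163954010486328
0.10694437427528548 [ 0.5041001  -0.33392291  0.05      ]
0.10816140232691633 0.16437967670864753
```

Call:
apply_moves(
  moves=[
    [0.2, 0.4, 0.7, -0.006, 0, 0],
    [0.4, 0.4, 0.7, 0, 0, 0],
    [0.4, 0.22, 0.33, 0, 0, 0],
    [0.5, 0, 0, 0, 0, 0],
    [0.6, 0, 0, 0, 0, 0],
    [0, 0, 0, 0, 0, 0],
  ],
)

```text
time_s: 2.0
tool_pos: [0.4998, -0.3342, 0.0951]
tcp_rot: [-0.076, 1.574, 0.079]
wrist_force: [-0.7, -0.3, 0.8]
grip_width: 0.703
```

```bash
python3 - <<'E'
from h import *
delta([.503,-.334,.019],down(.10+np.pi/2));s=sense();print(s['tool_pos'],s['grip_width'])
snap('wrist','w2')
E
```

```text
turn frac [-0.0009 -0.0029 -0.0016] shift(units) in old axes [ 1.903 -0.007  0.089] in new axes [ 1.904 -0.002  0.08 ]
[ 0.49978796 -0.33422259  0.09514456] 0.7031220380042825
```

View pics/w2.png

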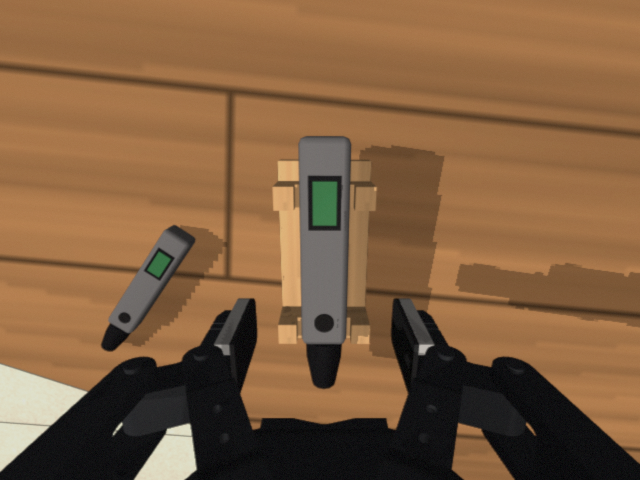

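The thermometer, at about (324,240), sits centred between the fingers. I'm descending to grasp it.

Call:
apply_moves(
  moves=[
    [0.4, 0, 0.08, 0, -0.003, -0.001],
    [0.4, 0, 0, 0, 0, 0],
    [0.4, 0, 0, 0, 0, 0],
    [0.4, 0, 0, 0, 0, 0],
    [0.3, 0, 0, 0, 0, 0],
    [0, 0, 0, 0, 0, 0],
    [0, 0, 0, 0, 0, 0],
  ],
)

```text
time_s: 2.92
tool_pos: [0.5055, -0.3346, 0.0218]
tcp_rot: [-0.08, 1.564, 0.077]
wrist_force: [0.1, 0.4, -0.6]
grip_width: 0.698
```

```bash
python3 - <<'E'
from h import *
delta([.503,-.334,.019],down(.10+np.pi/2));s=sense();print(s['tool_pos'],s['grip_width'],s['wrist_force'])
snap('side','s2');crop('s2',260,260,440,390,4,'c5')
E
```

```text
turn frac [-0.0003  0.0034  0.0014] shift(units) in old axes [ 0.068  0.02  -0.062] in new axes [ 0.069  0.02  -0.062]
[ 0.50553989 -0.33456245  0.02175332] 0.6979530007125947 [ 0.12867742  0.35196483 -0.55336242]
```

View pics/c5.png

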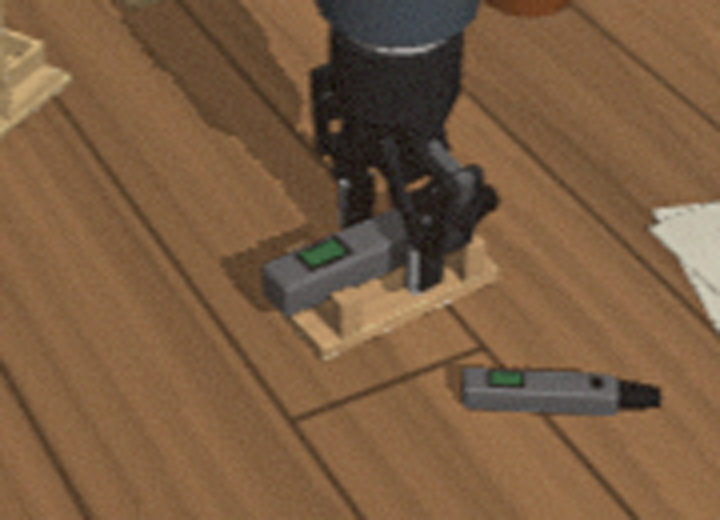

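Call:
apply_moves(
  moves=[
    [0.05, 0.02, -0.06, 0, 0.003, 0.001],
    [0, 0, 0, 0, 0, 0],
  ],
)

```text
time_s: 3.22
tool_pos: [0.5026, -0.3337, 0.0194]
tcp_rot: [-0.078, 1.569, 0.078]
wrist_force: [-0.4, 0.2, -0.2]
grip_width: 0.701
```

Call:
apply_moves(
  moves=[
    [0, 0, 0, 0, 0, 0],
    [0, 0, 0, 0, 0, 0],
    [0, 0, 0, 0, 0, 0],
    [0, 0, 0, 0, 0, 0],
    [0, 0, 0, 0, 0, 0],
  ],
  claw=1,
  squeeze=45,
)

```text
time_s: 3.85
tool_pos: [0.5029, -0.3339, 0.0195]
tcp_rot: [-0.078, 1.569, 0.078]
wrist_force: [0.6, 1.1, 3.0]
grip_width: 0.322
```

Call:
apply_moves(
  moves=[
    [-0.3, 0, 0, 0, 0, 0],
    [-0.6, 0, 0, 0, 0, 0],
    [-0.6, 0, 0, 0, 0, 0],
    [-0.6, 0, 0, 0, 0, 0],
    [-0.3, 0, 0, -0.1, 0, 0],
    [0, 0, 0, -0.1, 0, 0],
    [0, 0, 0, -0.1, 0, 0],
    [0, 0, 0, -0.1, 0, 0],
  ],
)

```text
time_s: 4.85
tool_pos: [0.5024, -0.3337, 0.1157]
tcp_rot: [-0.551, 1.5, 0.551]
wrist_force: [1.0, 0.6, -0.7]
grip_width: 0.321
```

Call:
apply_moves(
  moves=[
    [0, 0, 0, -0.1, 0, 0],
    [0, 0, 0, -0.1, 0, 0],
    [0, 0, 0, -0.1, 0, 0],
    [0, 0, 0, -0.1, 0, 0],
    [0, 0, 0, -0.1, 0, 0],
    [0, 0, 0, -0.097, 0, 0],
    [0, 0, 0, 0, 0, 0],
  ],
)

```text
time_s: 5.72
tool_pos: [0.5025, -0.3337, 0.1156]
tcp_rot: [-1.226, 1.198, 1.226]
wrist_force: [-0.1, 0.5, -1.1]
grip_width: 0.321
```

```bash
python3 - <<'E'
from h import *
delta([.568,-.155,.05],down(1.595+np.pi/2));s=sense();print(s['tool_pos'],s['grip_width'],s['wrist_force'],s['joints'])
snap('top','t3');snap('side','s3');crop('t3',180,160,520,400,2.3,'c6');crop('s3',200,150,440,330,3.3,'c7')
E
```

```text
turn frac [-0.001   0.0001 -0.0001] shift(units) in old axes [ 1.64  -1.738  4.429] in new axes [ 1.64  -1.744  4.426]
[ 0.50253869 -0.33368933  0.11559474] 0.32091737424832273 [-0.05166684  0.47310826 -1.09565015] [-3.27385503e-01  4.15694664e-01  4.05779484e-02 -1.03139725e-04
 -1.19580514e+00  3.50106491e-01]
```

View pics/c6.png

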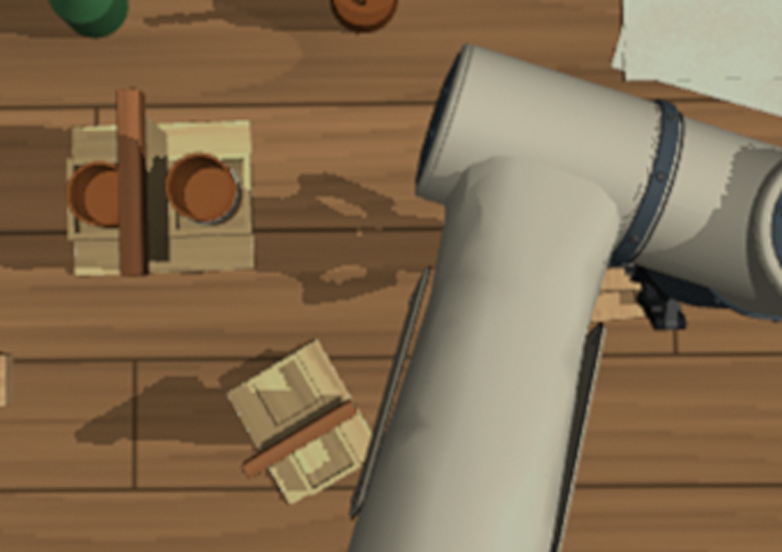

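View pics/c7.png

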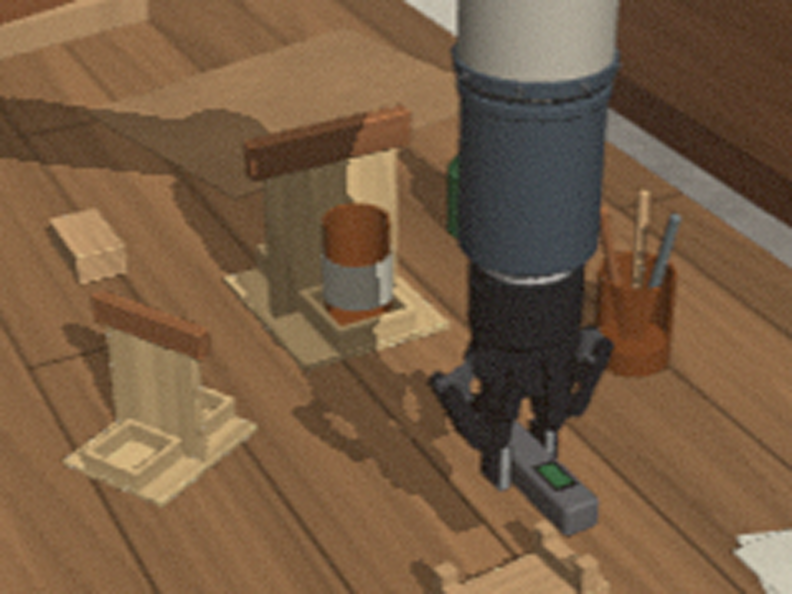

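```bash
python3 - <<'E'
from h import *
c=load('s3')
for p in [(.565,.056,.063),(.565,.056,.118),(.564,.107,.19)]:
    q=proj(c,p);print(p,q,(q-[200,150])*3.3)
delta([.570,-.155,.0445],down(1.595+np.pi/2))
E
```

```text
(0.565, 0.056, 0.063) [308.64209573 232.18004314] [358.51891591 271.19414236]
(0.565, 0.056, 0.118) [308.29299296 216.03786236] [357.36687676 217.92494578]
(0.564, 0.107, 0.19) [300.02212649 187.37963445] [330.07301741 123.35279367]
turn frac [-0.0022  0.      0.    ] shift(units) in old axes [ 1.775 -1.778  4.433] in new axes [ 1.775 -1.793  4.427]
```

Call:
apply_moves(
  moves=[
    [0.1, -0.2, 0.4, -0.002, 0, 0],
    [0.25, -0.26, 0.7, 0, 0, 0],
    [0.25, -0.26, 0.7, 0, 0, 0],
    [0.25, -0.26, 0.7, 0, 0, 0],
    [0.3, -0.26, 0.7, 0, 0, 0],
    [0.3, -0.26, 0.7, 0, 0, 0],
    [0.3, -0.26, 0.5, 0, 0, 0],
    [0, 0, 0, 0, 0, 0],
  ],
)

```text
time_s: 6.82
tool_pos: [0.5684, -0.1542, 0.044]
tcp_rot: [-1.229, 1.197, 1.232]
wrist_force: [-0.3, -0.4, -0.5]
grip_width: 0.32
```

```bash
python3 - <<'E'
from h import *
snap('side','s4');snap('wrist','w4');crop('s4',220,150,420,300,4,'c8')
delta([.570,-.155,.0445],down(1.595+np.pi/2));print(sense()['tool_pos'],sense()['time_s'])
E
```

```text
turn frac [ 0.002  -0.0002 -0.0002] shift(units) in old axes [ 0.017 -0.038  0.021] in new axes [ 0.017 -0.038  0.021]
[ 0.56849426 -0.15588145  0.04518471] 6.925
```

View pics/c8.png

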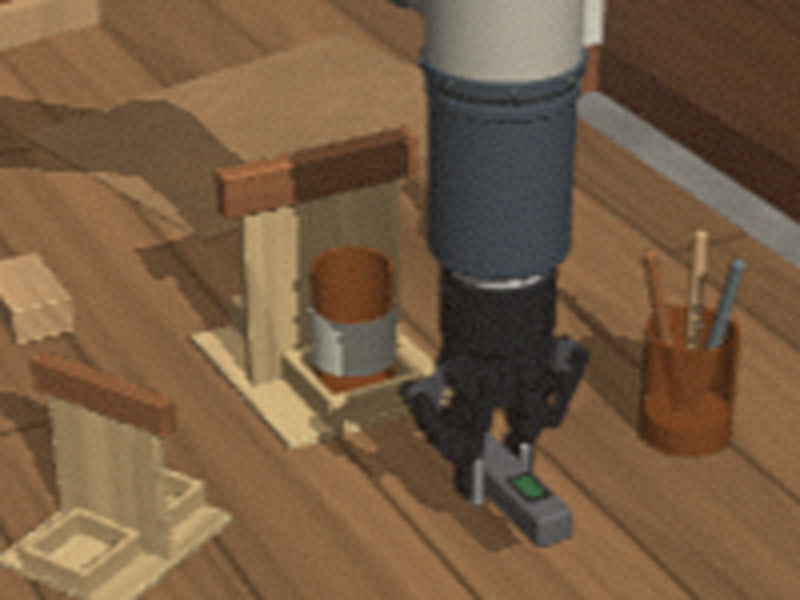

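View pics/w4.png

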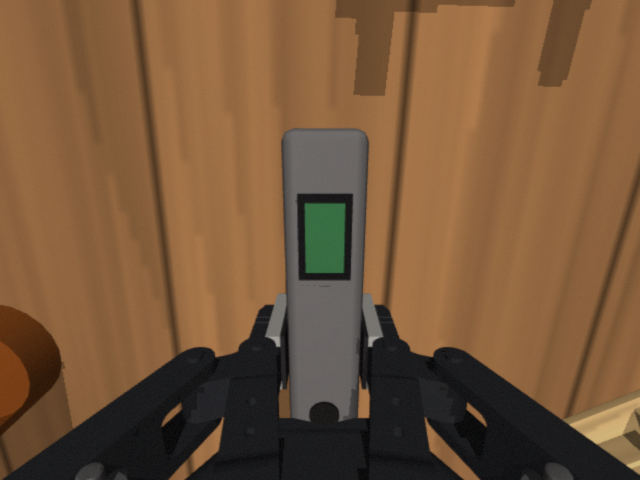

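```bash
python3 - <<'E'
from h import *
c=load('w4');s=sense();p=s['tool_pos'];a=np.array([np.cos(1.595),np.sin(1.595),0]);b=np.array([-a[1],a[0],0])
m=p+[0,0,.0185]
for dx,dy,dz in [(-.08,.014,.012),(-.08,-.014,.012),(.03,0,.012),(-.055,0,.012)]:
    print(dx,dy,proj(c,m+a*dx+b*dy+np.array([0,0,dz])))
E
```

```text
-0.08 0.014 [365.50304111 123.6866583 ]
-0.08 -0.014 [273.36510955 123.29067115]
0.03 0 [319.3700964  414.30581936]
-0.055 0 [319.4290277  204.61230992]
```

Call:
apply_moves(
  moves=[
    [0, -0.03, 0, 0.001, 0, 0],
    [0, 0, 0, 0, 0, 0],
    [0, 0, 0, 0, 0, 0],
    [0, 0, 0, 0, 0, 0],
    [0, 0, 0, 0, 0, 0],
    [0, 0, 0, 0, 0, 0],
    [0, 0, 0, 0, 0, 0],
    [0, 0, 0, 0, 0, 0],
  ],
)

```text
time_s: 7.92
tool_pos: [0.5696, -0.1559, 0.0453]
tcp_rot: [-1.228, 1.197, 1.228]
wrist_force: [-0.7, -0.7, -1.1]
grip_width: 0.322
```

```bash
python3 - <<'E'
from h import *
s=sense();R=Ro.from_rotvec(s['tcp_rot']).as_matrix()
m=s['tool_pos']-R[:,0]*.0185;n=m+.08*R[:,2];print('nose',n,'dir',R[:,2]);k=(.056-n[1])/R[1,2];print('at axis',n+R[:,2]*k,'gap',k-.031)
E
```

```text
nose [ 0.56752978 -0.07593608  0.06376798] dir [-2.55274815e-02  9.99674121e-01 -1.73455414e-05]
at axis [0.56416068 0.056      0.06376569] gap 0.10097909252876111
```

```bash
python3 - <<'E'
from h import *
c=snap('wrist','w5');s=sense();p=s['tool_pos'];R=Ro.from_rotvec(s['tcp_rot']).as_matrix();a=R[:,2];b=R[:,1]
im=cv2.imread('pics/w5.png')
for nm,th in (('level',0),('noseup4',.07),('noseup8',.14)):
  aa=a*np.cos(th)+np.array([0,0,1])*np.sin(th); zz=np.cross(aa,-b); zz*=np.sign(zz[2])
  m=p+[0,0,.0185]
  pts=[proj(c,m+aa*dx+b*dy+zz*.012) for dx,dy in [(-.08,.014),(-.08,-.014),(-.03,.014),(-.03,-.014),(.03,.014),(.03,-.014)]]
  print(nm,np.round(pts).tolist())
  if th==0 : 
    for q in pts: cv2.circle(im,tuple(int(v) for v in np.round(q)),2,(0,0,255),-1)
  if th==.07:
    for q in pts: cv2.circle(im,tuple(int(v) for v in np.round(q)),2,(255,255,0),-1)
cv2.imwrite('pics/w5o.png',im); crop('w5o',220,100,420,440,1.75,'c9')
c=load('s4');snap('side','s5');c=load('s5');im=cv2.imread('pics/s5.png')
for th,col in ((0,(0,0,255)),(.07,(255,255,0)),(.14,(255,0,255))):
  aa=a*np.cos(th)+np.array([0,0,1])*np.sin(th); zz=np.cross(aa,-b); zz*=np.sign(zz[2]);m=p+[0,0,.0185]
  for dy,dz in((.014,.012),(-.014,.012),(-.014,-.012),(.014,-.012)):
    q=proj(c,m-aa*.08+b*dy+zz*dz); print(th,q)
crop('s5',310,240,390,300,9,'c10')
E
```

```text
level [[364.0, 126.0], [273.0, 126.0], [359.0, 277.0], [279.0, 277.0], [355.0, 415.0], [285.0, 415.0]]
noseup4 [[363.0, 124.0], [275.0, 124.0], [359.0, 272.0], [280.0, 272.0], [355.0, 417.0], [284.0, 417.0]]
noseup8 [[361.0, 124.0], [277.0, 124.0], [358.0, 268.0], [281.0, 268.0], [356.0, 419.0], [284.0, 419.0]]
0 [356.08088063 279.65991136]
0 [365.38815506 276.56738633]
0 [365.01679292 284.18994344]
0 [355.79630373 287.32163076]
0.07 [356.14829452 281.59900217]
0.07 [365.43743973 278.49473767]
0.07 [364.71428556 285.72902434]
0.07 [355.51741796 288.86567541]
0.14 [356.13267247 283.46056983]
0.14 [365.40220386 280.34608459]
0.14 [364.33385774 287.1548768 ]
0.14 [355.16157127 290.29482742]
```

View pics/c9.png

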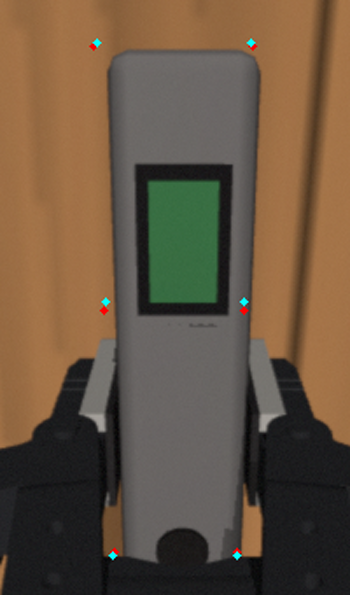

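View pics/c10.png

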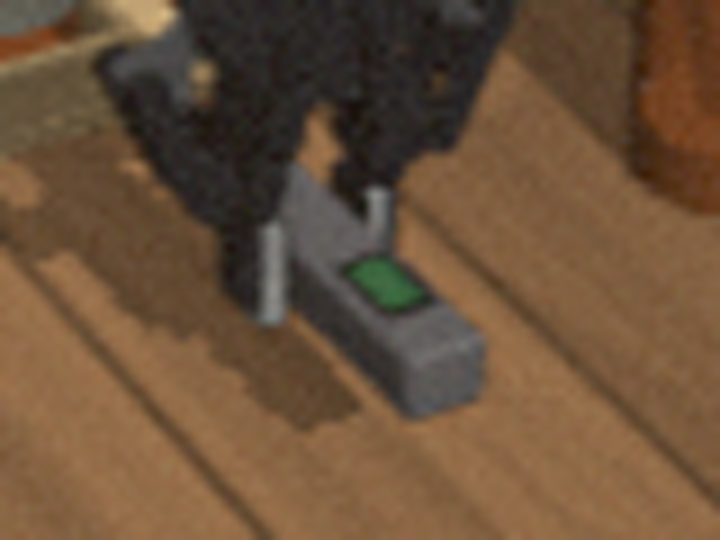

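The rear-face corners in the side crop, at about (354.7,280.3), (363.6,276.6), (363,283.8) and (355.3,286.6), match a level thermometer to within 2 px. The aim line passes the glass axis at z ≈ 0.064 with a gap of 0.10 m. Now I'll hold.

Call:
apply_moves(
  moves=[
    [0, 0, 0, 0, 0, 0],
    [0, 0, 0, 0, 0, 0],
    [0, 0, 0, 0, 0, 0],
    [0, 0, 0, 0, 0, 0],
    [0, 0, 0, 0, 0, 0],
    [0, 0, 0, 0, 0, 0],
    [0, 0, 0, 0, 0, 0],
    [0, 0, 0, 0, 0, 0],
  ],
)

```text
time_s: 9.02
tool_pos: [0.5696, -0.1559, 0.0453]
tcp_rot: [-1.228, 1.197, 1.228]
wrist_force: [0.2, -0.0, -1.2]
grip_width: 0.322
```

Call:
apply_moves(
  moves=[
    [0, 0, 0, 0, 0, 0],
    [0, 0, 0, 0, 0, 0],
    [0, 0, 0, 0, 0, 0],
    [0, 0, 0, 0, 0, 0],
    [0, 0, 0, 0, 0, 0],
    [0, 0, 0, 0, 0, 0],
    [0, 0, 0, 0, 0, 0],
    [0, 0, 0, 0, 0, 0],
  ],
)

```text
time_s: 10.02
tool_pos: [0.5695, -0.1559, 0.0453]
tcp_rot: [-1.228, 1.197, 1.228]
wrist_force: [-0.8, -0.1, -1.4]
grip_width: 0.322
```

Call:
apply_moves(
  moves=[
    [0, 0, 0, 0, 0, 0],
    [0, 0, 0, 0, 0, 0],
    [0, 0, 0, 0, 0, 0],
    [0, 0, 0, 0, 0, 0],
  ],
)

```text
time_s: 10.52
tool_pos: [0.5695, -0.1559, 0.0452]
tcp_rot: [-1.228, 1.197, 1.228]
wrist_force: [-0.5, -0.5, -0.8]
grip_width: 0.321
```

```bash
python3 - <<'E'
from h import *
delta([.5027,-.3338,.116],down(1.595+np.pi/2))
E
```

```text
turn frac [ 0.0009  0.     -0.    ] shift(units) in old axes [-1.769  1.784 -4.403] in new axes [-1.769  1.778 -4.405]
```

Call:
apply_moves(
  moves=[
    [-0.2, 0.1, -0.4, 0, 0, 0],
    [-0.3, 0.28, -0.7, 0, 0, 0],
    [-0.3, 0.28, -0.7, 0, 0, 0],
    [-0.3, 0.28, -0.7, 0, 0, 0],
    [-0.3, 0.28, -0.7, 0, 0, 0],
    [-0.27, 0.28, -0.7, 0, 0, 0],
    [-0.1, 0.28, -0.5, 0, 0, 0],
    [0, 0, 0, 0.1, 0, 0],
  ],
)

```text
time_s: 11.52
tool_pos: [0.5018, -0.3361, 0.1171]
tcp_rot: [-1.114, 1.268, 1.111]
wrist_force: [-0.0, 0.5, 0.0]
grip_width: 0.316
```

Call:
apply_moves(
  moves=[
    [0, 0, 0, 0.1, 0, 0],
    [0, 0, 0, 0.1, 0, 0],
    [0, 0, 0, 0.1, 0, 0],
    [0, 0, 0, 0.1, 0, 0],
    [0, 0, 0, 0.1, 0, 0],
    [0, 0, 0, 0.1, 0, 0],
    [0, 0, 0, 0.1, 0, 0],
    [0, 0, 0, 0.1, 0, 0],
  ],
)

```text
time_s: 12.52
tool_pos: [0.5024, -0.3345, 0.1166]
tcp_rot: [-0.189, 1.562, 0.189]
wrist_force: [-0.1, 0.0, 0.1]
grip_width: 0.318
```

Call:
apply_moves(
  moves=[
    [0, 0, 0, 0.098, 0, 0],
    [0, 0, 0, 0, 0, 0],
    [0, 0, 0, 0, 0, 0],
  ],
)

```text
time_s: 12.9
tool_pos: [0.5027, -0.3341, 0.1163]
tcp_rot: [-0.08, 1.569, 0.08]
wrist_force: [0.1, 0.5, -0.8]
grip_width: 0.322
```

```bash
python3 - <<'E'
from h import *
snap('side','s6');snap('wrist','w6')
delta([.5029,-.3339,.0195],Ro.from_rotvec([-.078,1.569,.078]));print(sense()['tool_pos'])
E
```

```text
turn frac [ 0.001  -0.0002  0.    ] shift(units) in old axes [2.417 0.    0.003] in new axes [2.417 0.    0.003]
[ 0.50275654 -0.33392217  0.1161923 ]
```

View pics/w6.png

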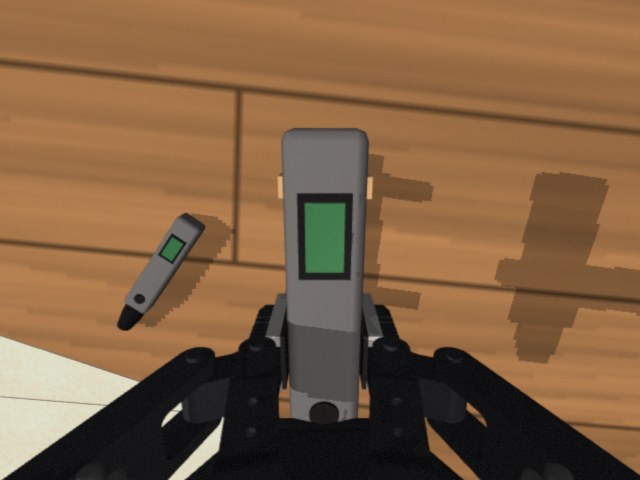

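The held thermometer is aligned above the saddle cheeks, which show on both sides at (281,187) and (369,187). I'm lowering it back.

Call:
apply_moves(
  moves=[
    [0.4, 0, 0, 0.001, 0, 0],
    [0.5, 0, 0, 0, 0, 0],
    [0.5, 0, 0, 0, 0, 0],
    [0.4, 0, 0, 0, 0, 0],
    [0.3, 0, 0, 0, 0, 0],
    [0.15, 0, 0, 0, 0, 0],
    [0.12, 0, 0, 0, 0, 0],
    [0, 0, 0, 0, 0, 0],
  ],
)

```text
time_s: 14.0
tool_pos: [0.5029, -0.3337, 0.0213]
tcp_rot: [-0.077, 1.569, 0.077]
wrist_force: [-0.5, -0.1, -0.5]
grip_width: 0.321
```

Call:
apply_moves(
  moves=[
    [0.03, 0, 0, 0, 0, 0],
    [0, 0, 0, 0, 0, 0],
    [0, 0, 0, 0, 0, 0],
  ],
)

```text
time_s: 14.38
tool_pos: [0.503, -0.3337, 0.0203]
tcp_rot: [-0.077, 1.569, 0.077]
wrist_force: [-0.5, -1.2, -1.1]
grip_width: 0.321
```

Call:
apply_moves(
  moves=[
    [0.02, 0, 0, 0, 0, 0],
    [0, 0, 0, 0, 0, 0],
    [0, 0, 0, 0, 0, 0],
  ],
)

```text
time_s: 14.75
tool_pos: [0.503, -0.3338, 0.0195]
tcp_rot: [-0.077, 1.569, 0.077]
wrist_force: [0.1, 0.5, 2.1]
grip_width: 0.319
```

Call:
apply_moves(
  moves=[
    [0, 0, 0, 0, 0, 0],
    [0, 0, 0, 0, 0, 0],
    [0, 0, 0, 0, 0, 0],
    [0, 0, 0, 0, 0, 0],
    [0, 0, 0, 0, 0, 0],
  ],
  claw=-0.4,
)

```text
time_s: 15.38
tool_pos: [0.5028, -0.3337, 0.0192]
tcp_rot: [-0.077, 1.569, 0.077]
wrist_force: [-0.1, 0.9, -1.0]
grip_width: 0.701
```

Call:
apply_moves(
  moves=[
    [-0.3, 0, 0, 0, 0, 0],
    [-0.6, 0, 0, 0, 0, 0],
    [-0.8, 0, 0, 0, 0, 0],
    [-0.8, 0, 0, 0, 0, 0],
    [-0.8, 0, 0, 0, 0, 0],
    [-0.8, 0, 0, 0, 0, 0],
    [-0.8, 0, 0, 0, 0, 0],
    [-0.5, 0, 0, 0, 0, 0],
  ],
)

```text
time_s: 16.38
tool_pos: [0.5031, -0.334, 0.2383]
tcp_rot: [-0.078, 1.566, 0.075]
wrist_force: [0.8, 0.4, -0.3]
grip_width: 0.703
```

```bash
python3 - <<'E'
from h import *
snap('side','s7');snap('wrist','w7');crop('s7',280,270,440,390,5,'c11')
for y in (.024+np.pi/2,.024-np.pi/2): delta([.564,.1065,.26],down(y));
s=sense();print(s['tool_pos'],s['joints'])
E
```

```text
turn frac [0.0493 0.0035 0.0023] shift(units) in old axes [-0.548 10.821  2.578] in new axes [-0.523 10.984  1.769]
turn frac [-2.0451 -0.0035  0.0054] shift(units) in old axes [-0.548 10.821  2.578] in new axes [ -0.523 -10.984  -1.769]
[ 0.50378505 -0.33442687  0.23909062] [-3.27140058e-01  3.59065524e-01  2.72423657e-01  1.12718525e-03
 -1.47795460e+00 -1.14586647e+00]
```

View pics/c11.png

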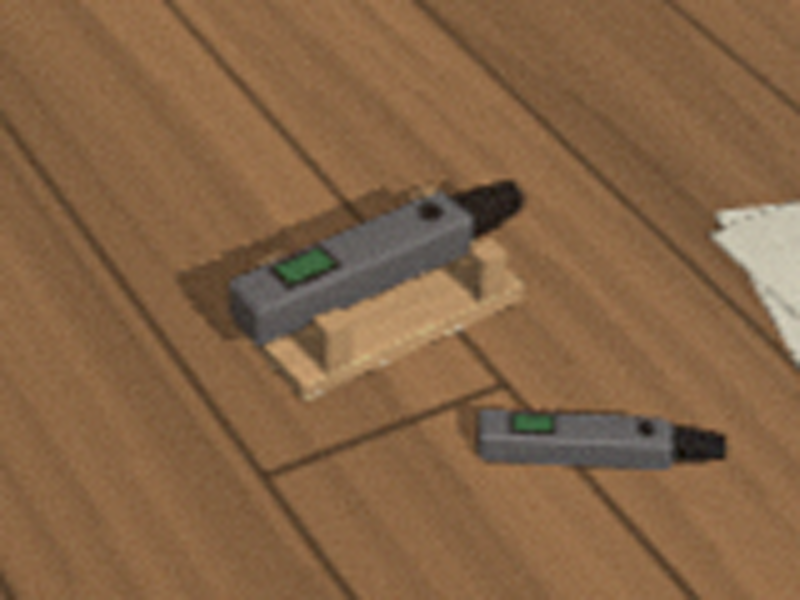

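View pics/w7.png

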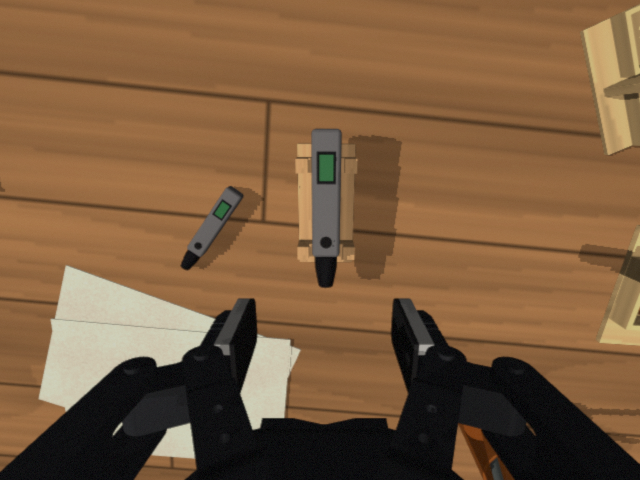

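The thermometer lies back in the rest, centred at about (326,200) in the wrist view, and is released. Next is the carrier.

Call:
apply_moves(
  moves=[
    [-0.3, 0.4, 0.1, 0.049, 0, 0],
    [-0.3, 0.9, 0.15, 0, 0, 0],
    [-0.3, 0.9, 0.15, 0, 0, 0],
    [-0.1, 0.9, 0.15, 0, 0, 0],
    [0, 0.9, 0.15, 0, 0, 0],
    [0, 0.9, 0.15, 0, 0, 0],
    [0, 0.9, 0.15, 0, 0, 0],
    [0, 0.9, 0.15, 0, 0, 0],
  ],
  claw=0,
)

```text
time_s: 17.48
tool_pos: [0.5408, -0.0632, 0.2749]
tcp_rot: [-0.019, 1.571, 0.019]
wrist_force: [0.5, -0.1, -0.0]
grip_width: 0.501
```

Call:
apply_moves(
  moves=[
    [0, 0.9, 0.15, 0, 0, 0],
    [0, 0.9, 0.15, 0, 0, 0],
    [0, 0.9, 0.15, 0, 0, 0],
    [0, 0.9, 0.15, 0, 0, 0],
    [0, 0.6, 0.1, 0, 0, 0],
    [0, 0, 0, 0, 0, 0],
    [0, 0, 0, 0, 0, 0],
  ],
)

```text
time_s: 18.35
tool_pos: [0.565, 0.1037, 0.2752]
tcp_rot: [-0.019, 1.571, 0.019]
wrist_force: [-0.3, -0.0, 0.2]
grip_width: 0.499
```

```bash
python3 - <<'E'
from h import *
snap('wrist','w8')
delta([.564,.1065,.26],down(.024+np.pi/2));
s=sense();print(s['tool_pos'],s['joints'])
E
```

```text
turn frac [-0.0003  0.      0.0001] shift(units) in old axes [ 0.384  0.078 -0.023] in new axes [ 0.385  0.078 -0.023]
[0.56498219 0.10340918 0.27538002] [ 4.53318275e-01  2.97281994e-01  2.75798629e-01  1.92875671e-04
 -1.54938593e+00 -2.00058193e+00]
```

View pics/w8.png

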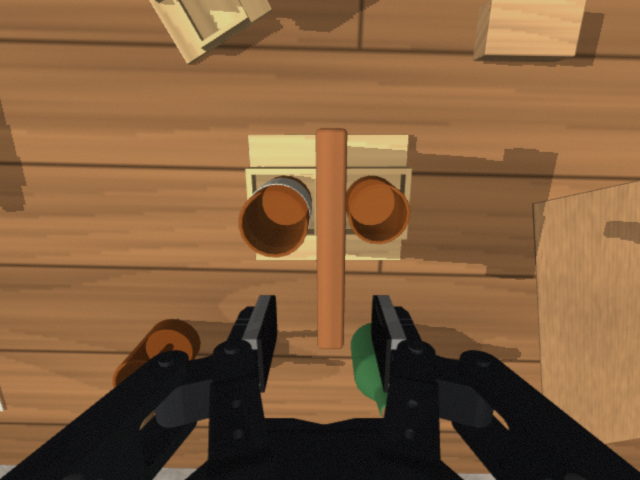

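The rail runs from about (332,129) to (330,348) in the wrist view, between the fingers.

```bash
python3 - <<'E'
from h import *
c=load('w8')
P=[onz(c,u,v,.19) for u,v in [(318,130),(346,130),(343,348),(318,348)]];print(np.round(P,4),np.mean(P,0))
a=(P[0]+P[1])/2;b=(P[2]+P[3])/2;d=b-a;print(np.arctan2(d[1],d[0]),np.linalg.norm(d))
p=sense()['tool_pos'];print(proj(c,p),proj(c,p+[0,0,.019-.1]))
E
```

```text
[[0.4846 0.0978 0.19  ]
 [0.4841 0.1152 0.19  ]
 [0.6413 0.1198 0.19  ]
 [0.6418 0.1008 0.19  ]] [0.56294908 0.10838265 0.19      ]
0.02430692613708335 0.15722589255574507
[323.97792219 313.4919468 ] [323.8991557 254.5187342]
```

Call:
apply_moves(
  moves=[
    [0.2, 0.1, -0.02, 0, 0, 0],
    [0.4, 0, 0, 0, 0, 0],
    [0.6, 0, 0, 0, 0, 0],
    [0.6, 0, 0, 0, 0, 0],
    [0.6, 0, 0, 0, 0, 0],
    [0.4, 0, 0, 0, 0, 0],
    [0.27, 0, 0, 0, 0, 0],
    [0, 0, 0, 0, 0, 0],
  ],
)

```text
time_s: 19.4
tool_pos: [0.5637, 0.1078, 0.1517]
tcp_rot: [-0.019, 1.572, 0.018]
wrist_force: [-0.0, 0.3, 0.1]
grip_width: 0.501
```

```bash
python3 - <<'E'
from h import *
snap('wrist','w9');snap('side','s9');crop('s9',220,120,400,255,4.4,'c12')
s=sense();print(s['tool_pos'],s['wrist_force'])
E
```

```text
[0.56453551 0.10813305 0.15309441] [ 0.07318046 -0.64337803  0.19622406]
```

View pics/w9.png

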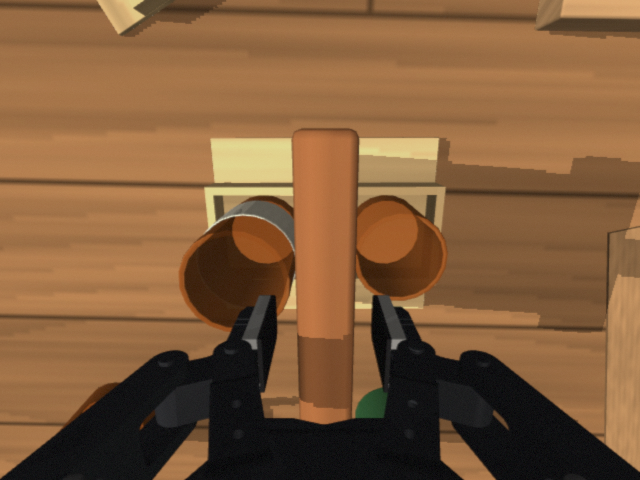

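View pics/c12.png

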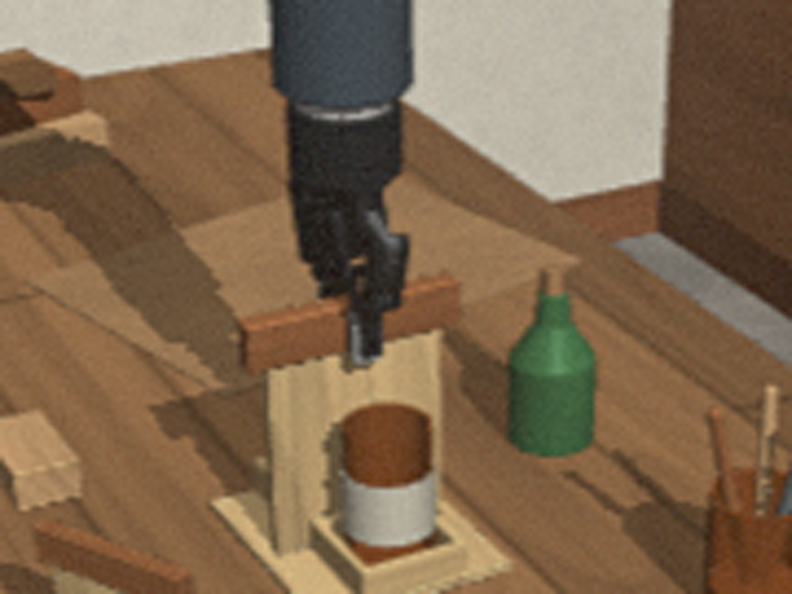

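The rail sits centred between the pads: rail at about columns 297–353, pads at 272–375. Closing now.

Call:
apply_moves(
  moves=[
    [0, 0, 0, 0, 0, 0],
    [0, 0, 0, 0, 0, 0],
    [0, 0, 0, 0, 0, 0],
    [0, 0, 0, 0, 0, 0],
    [0, 0, 0, 0, 0, 0],
  ],
  claw=1,
  squeeze=100,
)

```text
time_s: 20.12
tool_pos: [0.5647, 0.1085, 0.1534]
tcp_rot: [-0.019, 1.569, 0.02]
wrist_force: [-0.7, 1.5, 5.9]
grip_width: 0.22
```

Call:
apply_moves(
  moves=[
    [-0.05, 0, 0, 0, 0, 0],
    [-0.1, 0, 0, 0, 0, 0],
    [-0.15, 0, 0, 0, 0, 0],
    [-0.15, 0, 0, 0, 0, 0],
    [-0.15, 0, 0, 0, 0, 0],
    [-0.1, 0, 0, 0, 0, 0],
    [-0.05, 0, 0, 0, 0, 0],
    [0, 0, 0, 0, 0, 0],
  ],
)

```text
time_s: 21.12
tool_pos: [0.5642, 0.1082, 0.1825]
tcp_rot: [-0.019, 1.571, 0.019]
wrist_force: [1.1, 0.8, -7.3]
grip_width: 0.219
```

```bash
python3 - <<'E'
from h import *
snap('side','s10');snap('wrist','w10');crop('s10',220,120,400,255,4.4,'c13')
s=sense();print(s['tool_pos'],s['wrist_force'],s['ft_torque'])
E
```

```text
[0.56399841 0.10817171 0.18222115] [-0.16928912 -0.25831048 -6.5639289 ] [ 0.03258444 -0.00456693  0.01428197]
```

View pics/c13.png

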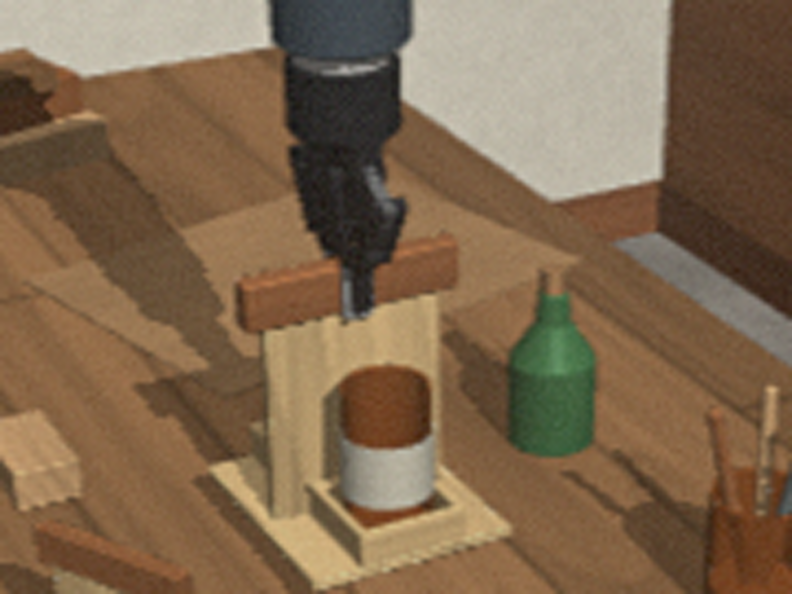

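View pics/w10.png

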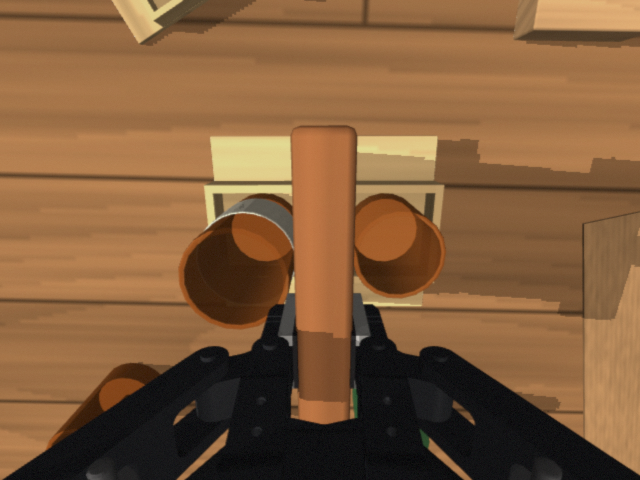

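It lifts level, with the glasses seated. Raising to 10 cm.

Call:
apply_moves(
  moves=[
    [-0.1, 0, 0, 0, 0, 0],
    [-0.2, 0, 0, 0, 0, 0],
    [-0.3, 0, 0, 0, 0, 0],
    [-0.35, 0, 0, 0, 0, 0],
    [-0.35, 0, 0, 0, 0, 0],
    [-0.25, 0, 0, 0, 0, 0],
    [-0.15, 0, 0, 0, 0, 0],
    [-0.08, 0, 0, 0, 0, 0],
  ],
)

```text
time_s: 22.22
tool_pos: [0.5641, 0.1082, 0.2538]
tcp_rot: [-0.019, 1.571, 0.019]
wrist_force: [-0.9, -0.4, -7.7]
grip_width: 0.221
```

Call:
apply_moves(
  moves=[
    [0, 0, 0, 0, 0, 0],
    [0, 0, 0, 0, 0, 0],
    [0, 0, 0, 0, 0, 0],
    [0, 0, 0, 0, 0, 0],
    [0, 0, 0, 0, 0, 0],
    [0, 0, 0, 0, 0, 0],
    [0, 0, 0, 0, 0, 0],
    [0, 0, 0, 0, 0, 0],
  ],
)

```text
time_s: 23.22
tool_pos: [0.5642, 0.1082, 0.2537]
tcp_rot: [-0.019, 1.571, 0.019]
wrist_force: [-0.5, 0.6, -6.4]
grip_width: 0.218
```

```bash
python3 - <<'E'
from h import *
snap('side','s11');snap('wrist','w11');snap('top','t11')
s=sense();print(s['tool_pos'],s['tcp_rot'],s['wrist_force'],s['ft_torque'],s['grip_width'])
E
```

```text
[0.56418086 0.10819177 0.25370195] [-0.01906948  1.57063253  0.01910776] [-0.11610902  0.204608   -6.82403826] [-0.01966586  0.04502609 -0.01055274] 0.2204516977370773
```

View pics/s11.png

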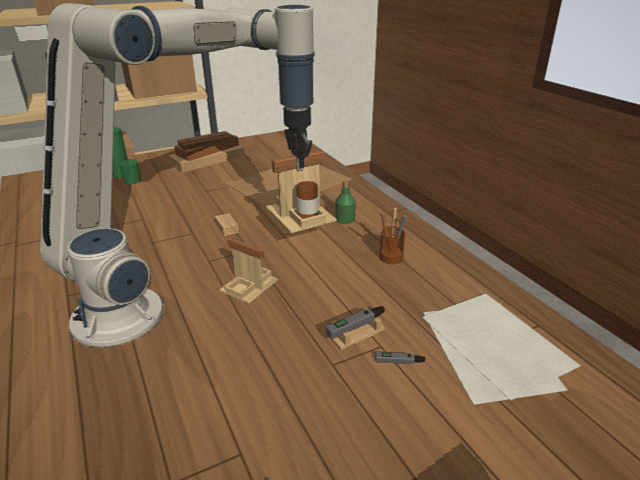

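View pics/w11.png

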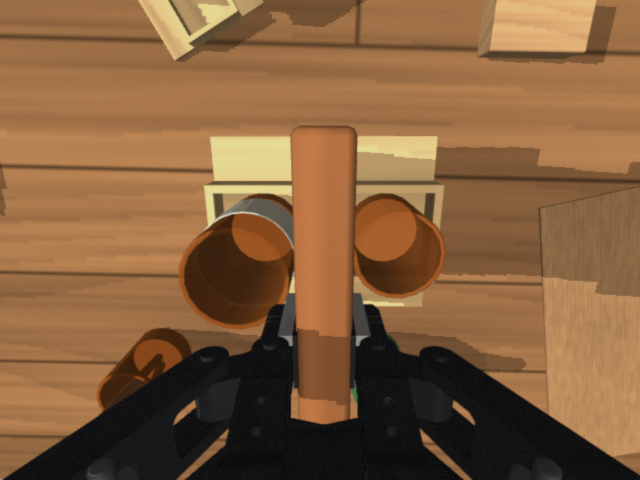

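View pics/t11.png

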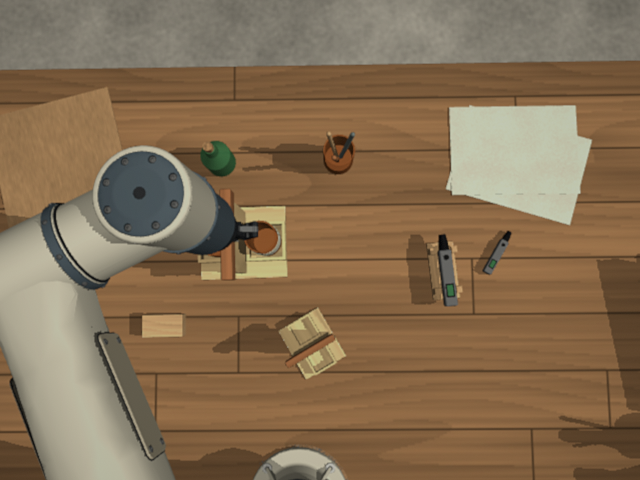

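The carrier is held level about 10 cm up with both glasses seated. The thermometer is in its rest at about (448,270), and the bottle, jar and offcut are where they were in the first top view. Handing in.

```bash
python3 -c "
from plant import job_done
print(job_done())"
```

```text
the job is handed in; nothing more can be done
None
```

The job is done and handed in at about 23 s on the robot's clock.

- **Thermometer:** I took it from its rest and aimed it squarely at the tall glass's paper band from that glass's own side. The nose was about 10 cm from the glass, with the aim line at about 64 mm height against the band centre at 63 mm. I held it still for over 3 s, then laid it back in the rest and let go. The side and wrist pictures show it seated.
- **Carrier:** I gripped the rail at its middle with 100 N and lifted it 100 mm straight up. In the last check it was level and still, with both glasses seated and the load steady at about 6.8 N. Nothing was near it. The bottle, brush jar and offcut are where they started.
- **Check that disagreed:** while aiming, the wrist view of the thermometer was a few pixels off its predicted outline, which could have meant a tilt. The side view fitted level to within 2 px, which I accepted. A tilt that small would move the aim by about 6 mm, against the band's half-height of 22.5 mm.

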